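# Square up a stack of acrylic blanks in its case and close the lid

### The job

The four white acrylic blanks lie askew in their open wooden case: tap the edges of the stack gently, never pressing hard, until all four blanks are flush with one another and sit fully home against both the back stop and the side stop. Then lower the case's hinged lid gently over the stack until it is fully shut, without letting it slam, and leave the other things on the bench alone.

Things in the scene. Friction and masses are not known exactly. Their poses are not given: they have to be found in the camera images.
- case: wooden case fixed to the bench: a board 20 mm thick with a back stop (at +x) and an adjustable side stop (at +y) on it. Sides -x and -y are open: the board ends at x = -50, y = -37 mm, so the blanks overhang it. Origin on the bench, z up. Blanks lie at z = 20 to 44 mm, both stops rise to 48 mm. Squared stack's centre: x = 0, y = s (see joint lid).
- back_stop (a point): middle of the back stop's inner face at board height, in the case frame at (+60, 0, 20) mm. The face is the plane case x = +60 mm, spanning y -37 to +30 mm; the stop is 12 mm thick. The blanks' far short (90 mm) edges belong against it.
- lid (a joint): lid angle, rad: 0 shut, 1.57 upright, 2.45 at most (leaning back); starts open, stays where left, 2 to 4 N at its free edge moves it. The lid rides on the side stop, whose inner face is the plane case y = 45 mm + s (x -50 to +60, 12 mm thick). s lies between -14 and +5 mm, was set by hand, stays fixed and is not measured: feel for the stop. Hinge axis: along x, at y = 52 mm + s, z = 49 mm.
- lid_shut (a point): point of the case where the lid's underside lies when shut, fixed to the case at (0, 0, 49) mm. The lid is a wooden panel, x -63 to +73 mm, 6 mm thick, free edge 104 mm from its hinge; a 4 mm lip along that edge hangs 23 mm below the panel when shut, 3 mm outside the home blanks' -y edges, so it shuts only over a stack that is home.
- blank1: flat opaque white acrylic blank 120 (x) x 90 (y) x 6 mm, about 78 g, number 1 counted from the bottom in the stack of four equal blanks; origin: centre of its underside, 20 mm above the bench. Starts askew, off both stops. Squared up, its origin lies at case x = 0, y = s, axes parallel to the case's.
- blank2: flat opaque white acrylic blank 120 (x) x 90 (y) x 6 mm, about 78 g, number 2 counted from the bottom in the stack of four equal blanks; origin: centre of its underside, 26 mm above the bench. Starts askew, off both stops. Squared up, its origin lies at case x = 0, y = s, axes parallel to the case's.
- blank3: flat opaque white acrylic blank 120 (x) x 90 (y) x 6 mm, about 78 g, number 3 counted from the bottom in the stack of four equal blanks; origin: centre of its underside, 32 mm above the bench. Starts askew, off both stops. Squared up, its origin lies at case x = 0, y = s, axes parallel to the case's.
- blank4: flat opaque white acrylic blank 120 (x) x 90 (y) x 6 mm, about 78 g, number 4 counted from the bottom in the stack of four equal blanks; origin: centre of its underside, 38 mm above the bench. Starts askew, off both stops. Squared up, its origin lies at case x = 0, y = s, axes parallel to the case's.
- offcut: single smaller white acrylic plate 80 x 60 x 6 mm lying flat beyond the case's -y side; origin: centre of its underside. Bystander.
- tin: round tin 71 mm across, 46 mm high, standing beyond the back stop; origin: centre of its underside. Bystander.
- screwdriver: screwdriver lying on the bench on the lid's side of the case, about 0.2 m long along its x; bystander.
- hammer: hammer lying on the bench well to the right; bystander.
- cup: steel cup 72 mm across and 85 mm high holding upright hand tools (165 mm high in all), far right; origin: centre of its underside. Bystander.
- parts_tray: low steel tray 120 x 90 x 25 mm with four compartments, near the robot on the right; bystander.
Not all that is in view belongs to the job. Leave any orange or yellow look-alike of the blank4 alone.

How it is judged (in metres and radians):
On the way:
1. with the lid still open (above 1.2 rad), all four blanks are home against the back stop, flush sideways with the bottom one (2.5 mm each) and square to the case (0.03 rad) (x of blank1 in the frame of case between -0.0025 and 0.0025 m and angle between the x axis of each of blank1, blank2, blank3, blank4 and the x axis of case, either way round below 0.03 rad and x of blank2 in the frame of case between -0.0025 and 0.0025 m and y of blank2 in the frame of blank1 between -0.0025 and 0.0025 m and x of blank3 in the frame of case between -0.0025 and 0.0025 m and y of blank3 in the frame of blank1 between -0.0025 and 0.0025 m and x of blank4 in the frame of case between -0.0025 and 0.0025 m and y of blank4 in the frame of blank1 between -0.0025 and 0.0025 m and value of joint lid above 1.2 rad), for 0.2 s.
At the end, for the whole second after the job is handed in: All four blanks lie square and at rest in the case (each within 2.5 mm of home against the back stop, within 2.5 mm of the bottom blank sideways, within 0.03 rad of its axes), and the lid is shut over them (below 0.04 rad) and still (its lip clears only a stack home against the side stop) (x of blank1 in the frame of case between -0.0025 and 0.0025 m and angle between the x axis of each of blank1, blank2, blank3, blank4 and the x axis of case, either way round below 0.03 rad and x of blank2 in the frame of case between -0.0025 and 0.0025 m and y of blank2 in the frame of blank1 between -0.0025 and 0.0025 m and x of blank3 in the frame of case between -0.0025 and 0.0025 m and y of blank3 in the frame of blank1 between -0.0025 and 0.0025 m and x of blank4 in the frame of case between -0.0025 and 0.0025 m and y of blank4 in the frame of blank1 between -0.0025 and 0.0025 m and linear speed of each of blank1, blank2, blank3, blank4 below 0.01 m/s and value of joint lid below 0.04 rad and velocity of joint lid between -0.05 and 0.05 rad/s); the robot touches nothing.
It fails at once if the robot presses a blank with more than 20 N (contact force between the arm and blank1 above 20 N or contact force between the arm and blank2 above 20 N or contact force between the arm and blank3 above 20 N or contact force between the arm and blank4 above 20 N).
It fails at once if the lid slams: it closes faster than 3 rad/s (velocity of joint lid below -3 rad/s).
It fails at once if a bystander is moved more than 15 mm (distance of any of offcut, tin, screwdriver, hammer, cup, parts_tray from where it was at the start of the episode above 0.015 m).
It also fails if it takes over 72 s, if anything falls off the work surface, if the arm or the gripper's body presses on something with over 40 N, if the wrist force passes 120 N, or if a joint passes its speed limit or range.

### The arm

A 6-joint arm with a two-finger parallel gripper is mounted at the origin on the work surface. World frame = base frame: x ahead of the robot, y to its left, z up, the work surface at z = 0. Lengths are in m, angles in degrees, forces in N, time in s.
With the tool pointing down it reaches from about 0.25 to 0.725 m from the base axis. Payload 9.7 kg.
Tool frame: the origin (TCP) lies at the very end of the fingers, on their centre line; the grasp point (between the pads) lies 19 mm behind it; z points along the fingers, y is the direction in which the jaws open and shut (so a half turn about z gives the same grasp; the last joint's range is limited). The gripper opens to 85 mm and grips with 20 to 120 N. Pads are 22 mm wide; open, the fingers measure 114 mm over their backs; the gripper's body (76 mm by 85 mm) begins 54 mm behind the grasp point. The pads swing forward as they close: fully open they stand 13 mm farther back than shut.
Start: joints at [67.494, 4.979, 10.078, 95.1, 0, 90], TCP at [0.211, 0.508, 0.231] pointing down, gripper open.
Joint ranges: [-179.16, 179.16], [-48.56, 103.87], [-65.8, 70.77], [-126.05, 130.52], [-82.76, 87.17], [-180, 180]. Speed limits (degrees/s): [127.2, 127.2, 147.25, 180, 180, 180].

### API

Orientations are given as [roll, pitch, yaw] about the fixed x, y, z axes, in that order (R = Rz(yaw) Ry(pitch) Rx(roll)).
In Python, from workcell import bot gives the robot as it stands.
- The arm moves only by the shell command python3 -m pendant 'ROWS' [FORCE]. ROWS is JSON, a list that holds one entry, the list of rows, each a list of 7 numbers: the shift along the tool's x, y, z in cm, then the turn, a rotation vector about the tool's x, y, z in rad, then the opening in per cent of the stroke, from 0 (shut) to 100 (fully open). In form: [[[dx, dy, dz, ax, ay, az, gripper], ...]]. A call has 1 to 5 rows; each row shifts and turns the pose as measured when the row begins, along the tool's axes as they then stand; what a row does not reach is not made up. A row lasts 1/12 s, in which the tool goes at most 41.7 mm and 7.16 degrees, less where a joint would pass 70% of its speed; a pose out of reach is approached as far as the arm can. A call with a gripper value outside its range is refused whole. The fingers move at their own pace and stop on an object; FORCE is the grip in N (left out, the last holds). Time passes only in rows, so rows that do not move let the fingers close. It gives the time, the measured TCP pose, the force and the opening at its end, in the units of the state.
- bot.get_obs(): the state, without advancing time (a new reading comes with each control period).
- bot.camera(name): name is "scene" or "top" or "wrist"; returns the picture (400x640x3 uint8, red, green, blue); there is no depth.
- bot.get_calibration(name): a dict with "intrinsics" (3x3 intrinsics, pixels), "pose" (4x4, takes a point from camera to world coordinates); the wrist camera has in their place "T_tool_cam" (4x4, takes a point from camera to tool coordinates, whose origin is the TCP and whose axes are the flange's). Camera axes: x right, y down, z forward; pixel columns grow to the right and rows downward; lengths in m; the calibration is good to about 2 mm. The wrist camera is an equidistant fisheye: a pixel r from the principal point sees the ray r / f radians off the axis. A picture is of the moment at which its call begins: read the wrist's pose just before it. get_calibration takes no time and is no camera call.
- bot.job_done(): hands the job in, once; it reports no verdict.
Trained networks look in the newest picture that a camera, given by its name, has taken for a name from the list of things; names that differ only in an ending like _2 or _b are one class to them, and where a whole thing is asked for, a point or a joint stands for the part that bears it (a point fixed in the world has none). Each returns a list of dicts, best first, with "confidence" (0 to 1); they miss things now and then, are a little off and sometimes report something else, mostly with a low value. They report only what shows in the picture. A call takes as long as a camera call. They do not tell look-alikes from the thing itself.
- bot.masks_of(camera, thing): "pixels" (400x640 bool, what is visible of it) and "extent" ([left, top, right, bottom] in pixels, round what is visible of it).
- bot.mark_of(camera, thing): "uv" ([column, row] in pixels: a listed point, or the origin of a listed thing).
The state is a dict: "time": time; "q": joint angles; "qd": joint speeds; "joint_efforts": joint torques, N m; "ee_pos": TCP position; "tcp_rot": TCP orientation; "wrist_force": force on the tool from outside, world axes, zero at the start; "torque": the same for the moment, N m; "opening": finger opening in m.
Only numpy, scipy, OpenCV 4.12 (cv2) and the standard library are available. Lean on these libraries where they do the work, as an engineer would, in place of code of your own. Each camera call takes 0.05 s, during which the arm holds its last target. There are 200 camera calls.

## Working session

There is one attempt and no reset: what is moved stays moved. The work goes in short steps, Python scripts to look and compute and a shell command to move; the robot and the scene stay as the last step left them, time stands still between calls to the robot, and variables do not carry over. Pictures are saved under pics/ and viewed, about 8 in all and at most 12, crops included, and the job is handed in when it is done.

```bash
ls; mkdir -p pics; python3 - <<'E'
from workcell import bot
import cv2,numpy as np
o=bot.get_obs();print({k:np.round(v,3).tolist() for k,v in o.items()})
for c in ("top","scene"):
    im=bot.camera(c);cv2.imwrite(f"pics/{c}0.png",im[...,::-1])
    k=bot.get_calibration(c);print(c,np.round(k["intrinsics"],1).tolist(),np.round(k["pose"],4).tolist())
    for t in ("case","back_stop","lid_shut","lid","blank1","blank4","offcut","tin"):
        try:
            m=bot.mark_of(c,t);print(t,[(np.round(x["uv"],1).tolist(),round(x["confidence"],2)) for x in m[:3]])
        except Exception as e:print(t,e)
E
```

```text
pics
{'time': 0.0, 'q': [67.497, 5.013, 10.035, 95.1, -0.0, 90.002], 'qd': [-0.007, 0.034, 0.052, -0.04, -0.038, 0.03], 'joint_efforts': [-0.004, -52.039, 46.48, 0.017, -0.0, -0.0], 'ee_pos': [0.21, 0.508, 0.231], 'tcp_rot': [-179.922, 0.0, 157.495], 'wrist_force': [0.032, 1.18, -0.869], 'torque': [0.019, 0.037, 0.006], 'opening': 0.085}
top [[386.5, 0.0, 322.5], [0.0, 386.5, 205.2], [0.0, 0.0, 1.0]] [[0.0264, -0.9915, 0.1275, 0.3541], [-0.9996, -0.0274, -0.006, -0.0978], [0.0095, -0.1272, -0.9918, 1.1949], [0.0, 0.0, 0.0, 1.0]]
case [([262.1, 190.3], 0.55), ([330.0, 186.9], 0.25)]
back_stop [([261.5, 170.7], 0.69), ([396.7, 290.3], 0.68)]
lid_shut [([263.5, 188.7], 0.49)]
lid it knows: back_stop, blank, case, cup, hammer, lid_shut, offcut, parts_tray, screwdriver, tin
blank1 [([236.6, 253.9], 0.84), ([270.0, 193.0], 0.73), ([317.5, 240.5], 0.63)]
blank4 [([236.6, 253.9], 0.84), ([270.0, 193.0], 0.73), ([317.5, 240.5], 0.63)]
offcut [([331.2, 189.8], 0.97)]
tin [([284.5, 146.1], 0.8)]
scene [[489.9, 0.0, 324.8], [0.0, 489.9, 203.9], [0.0, 0.0, 1.0]] [[0.9025, 0.2333, -0.362, 0.9708], [0.4305, -0.5136, 0.7422, -1.0099], [-0.0128, -0.8257, -0.5639, 0.7564], [0.0, 0.0, 0.0, 1.0]]
case []
back_stop [([376.4, 192.7], 0.53)]
lid_shut []
lid it knows: back_stop, blank, case, cup, hammer, lid_shut, offcut, parts_tray, screwdriver, tin
blank1 [([351.6, 189.7], 0.72), ([349.1, 185.2], 0.72), ([351.9, 183.3], 0.71)]
blank4 [([351.6, 189.7], 0.72), ([349.1, 185.2], 0.72), ([351.9, 183.3], 0.71)]
offcut [([358.9, 192.9], 0.67)]
tin [([402.1, 211.4], 0.95)]
```

```bash
python3 - <<'E'
import cv2
t=cv2.imread("pics/top0.png");s=cv2.imread("pics/scene0.png")
cv2.imwrite("pics/v1.png",cv2.resize(t[110:290,180:420],None,fx=3.3,fy=3.3,interpolation=cv2.INTER_CUBIC))
cv2.imwrite("pics/v2.png",s)
E
```

```text
(no output)
```

View pics/v1.png

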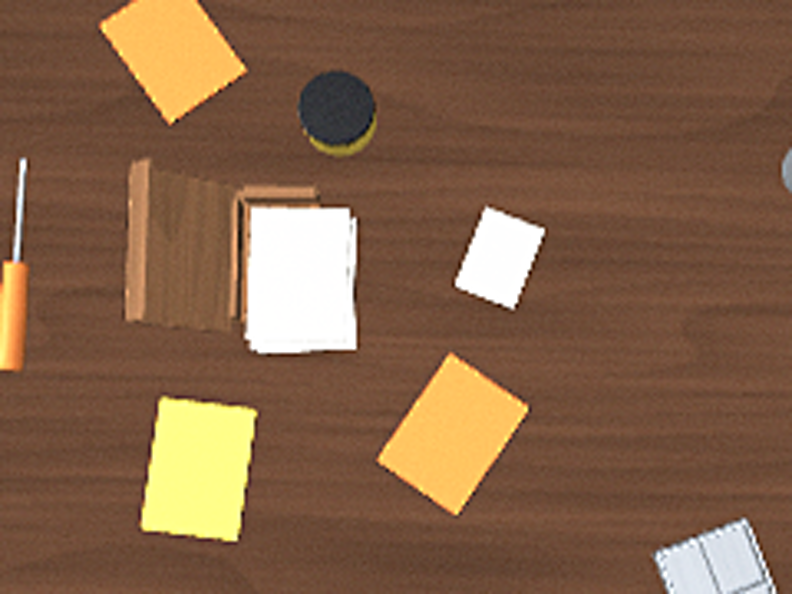

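View pics/v2.png

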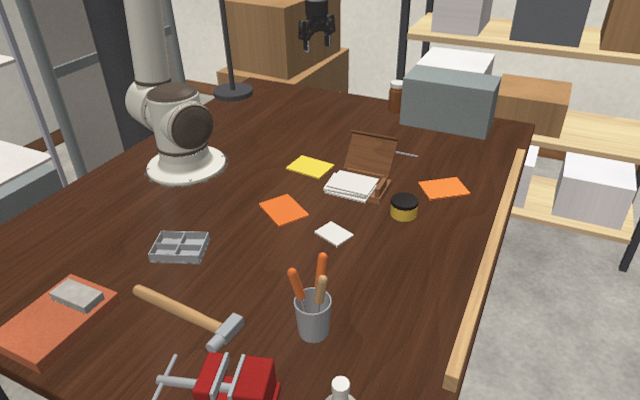

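The top view shows the case with its white stack at about px (271,195). The back stop is up (+x), and the side stop and leaning-back lid are to the left (+y). White candidates are the stack at (271,195) and the small offcut at (331,189). The look-alikes are orange at (317,240) and (232,127) and yellow at (240,252). I choose the white stack in the case. Next I localise it roughly.

```bash
cat > h.py <<'E'
from workcell import bot
import numpy as np, cv2
from scipy.spatial.transform import Rotation as R
def pix(c,uv,z):
    k=bot.get_calibration(c);T=np.array(k["pose"]);K=np.array(k["intrinsics"])
    d=T[:3,:3]@np.linalg.solve(K,[uv[0],uv[1],1]);p=T[:3,3]
    return p+d*(z-p[2])/d[2]
def rot(o): return R.from_euler("xyz",o["tcp_rot"],degrees=True).as_matrix()
E
python3 - <<'E'
from h import *
f=lambda a,b,z:print((a,b),np.round(pix("top",(180+a/3.3,110+b/3.3),z),4))
print("stack top corners");[f(a,b,.044) for a,b in((249,207),(350,207),(356,349),(252,352))]
print("back stop top L,R outer, inner");[f(a,b,.048) for a,b in((243,187),(317,187),(317,197))]
print("side stop");[f(a,b,.048) for a,b in((243,197),(237,318))]
print("offcut");f(455,284,.006);f(487,207,.006)
print("lid edge z?");[f(a,b,.12) for a,b in((133,160),(127,320))]
print("tin");f(338,110,.046)
k=bot.get_calibration("wrist");print({a:np.round(b,4).tolist() for a,b in k.items()})
print(rot(bot.get_obs()).round(3))
E
```

```text
stack top corners
(249, 207) [0.5955 0.1009 0.044 ]
(350, 207) [0.5981 0.0083 0.044 ]
(356, 349) [ 0.4672 -0.0022  0.044 ]
(252, 352) [0.4619 0.0917 0.044 ]
back stop top L,R outer, inner
(243, 187) [0.6131 0.1066 0.048 ]
(317, 187) [0.6151 0.0389 0.048 ]
(317, 197) [0.6057 0.0385 0.048 ]
side stop
(243, 197) [0.6038 0.1062 0.048 ]
(237, 318) [0.4921 0.1061 0.048 ]
offcut
(455, 284) [ 0.535  -0.0899  0.006 ]
(487, 207) [ 0.6098 -0.1182  0.006 ]
lid edge z?
(133, 160) [0.6179 0.1895 0.12  ]
(127, 320) [0.4791 0.1862 0.12  ]
tin
(338, 110) [0.6889 0.0227 0.046 ]
{'intrinsics': [[309.7069, 0.0, 323.0013], [0.0, 309.7069, 200.161], [0.0, 0.0, 1.0]], 'T_tool_cam': [[-0.0007, -0.9647, -0.2634, 0.0675], [1.0, -0.0006, -0.0007, 0.0002], [0.0006, -0.2634, 0.9647, -0.1418], [0.0, 0.0, 0.0, 1.0]]}
[[-0.924  0.383 -0.   ]
 [ 0.383  0.924 -0.   ]
 [ 0.    -0.    -1.   ]]
```

```bash
python3 -m pendant '[[[-3.07,-2.56,0,0,0,0,60],[-3.07,-2.56,0,0,0,0,60],[-3.07,-2.56,0,0,0,0,60],[-3.07,-2.56,0,0,0,0,60],[-3.07,-2.56,0,0,0,0,60]]]'
python3 -m pendant '[[[-3.07,-2.56,0,0,0,0,60],[-3.07,-2.56,0,0,0,0,60],[-3.07,-2.56,0,0,0,0,60],[-3.07,-2.56,0,0,0,0,60],[-3.07,-2.56,0,0,0,0,60]]]'
python3 -m pendant '[[[0,0,0,0,0,-0.1,60],[0,0,0,0,0,-0.1,60],[0,0,0,0,0,-0.1,60],[0,0,0,0,0,-0.1,60],[0,0,0,0,0,0,60]]]'
```

```text
time: 1.22
ee_pos: [0.303, 0.3306, 0.2282]
tcp_rot: [-179.9, -0.1, 158.1]
wrist_force: [0.1, 0.1, 0.7]
opening: 0.0513
time: 1.63
ee_pos: [0.3996, 0.1458, 0.2293]
tcp_rot: [180.0, 0.1, 158.3]
wrist_force: [0.5, 0.3, -0.0]
opening: 0.0516
time: 2.05
ee_pos: [0.4034, 0.136, 0.2298]
tcp_rot: [-180.0, 0.2, -178.7]
wrist_force: [1.0, 0.6, -0.0]
opening: 0.0512
```

```bash
python3 -m pendant '[[[-1,-3,0,0,0,0,60],[-1,-3,0,0,0,0,60],[-1,-3,0,0,0,0,60],[0,0,0,0,0,0,60],[0,0,0,0,0,0,60]]]'
python3 - <<'E'
from h import *
k=bot.get_calibration("wrist");o=bot.get_obs();im=bot.camera("wrist")
T=np.eye(4);T[:3,:3]=rot(o);T[:3,3]=o["ee_pos"];T=T@np.array(k["T_tool_cam"])
np.save("w1.npy",T);cv2.imwrite("pics/w1.png",im[...,::-1])
# rectified ortho view at z=0.044 and 1mm/ 1.0px grid x 0.38..0.68, y -0.06..0.22
K=np.array(k["intrinsics"])
def ortho(z,x0=.42,x1=.65,y0=-.06,y1=.2,s=.0004):
    X,Y=np.meshgrid(np.arange(x1,x0,-s),np.arange(y1,y0,-s),indexing="ij")
    P=np.stack([X,Y,np.full_like(X,z)],-1);c=(P-T[:3,3])@T[:3,:3]
    r=np.hypot(c[...,0],c[...,1]);th=np.arctan2(r,c[...,2])
    u=K[0,2]+K[0,0]*th*c[...,0]/r;v=K[1,2]+K[1,1]*th*c[...,1]/r
    return cv2.remap(im,u.astype("f4"),v.astype("f4"),cv2.INTER_CUBIC)
a=ortho(.046)
for i in range(0,230,20):cv2.putText(a,f"{.65-i*.001:.2f}",(0,int(i/.4)),0,.4,(0,255,0));cv2.line(a,(0,int(i/.4)),(8,int(i/.4)),(0,255,0))
for j in range(0,260,20):cv2.putText(a,f"{.2-j*.001:.2f}",(int(j/.4),570),0,.4,(0,255,0));cv2.line(a,(int(j/.4),574),(int(j/.4),560),(0,255,0))
cv2.imwrite("pics/v3.png",a[...,::-1])
E
```

```text
time: 2.47
ee_pos: [0.4361, 0.0444, 0.2302]
tcp_rot: [-180.0, 0.3, -179.4]
wrist_force: [-0.2, 0.4, -0.5]
opening: 0.0514
```

View pics/v3.png

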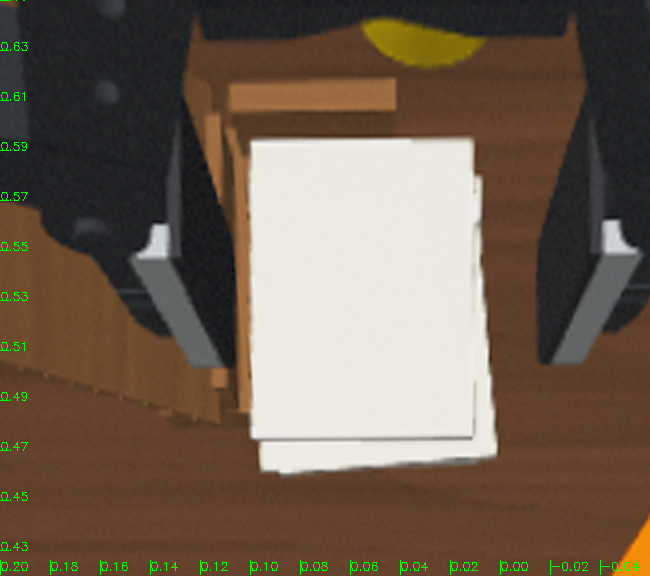

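The orthorectified wrist view gives the back stop's inner face at x≈0.606 (y 0.0416 to 0.1084). That puts the case origin at about (0.546, 0.0785) with yaw ≈ +1°. The side stop's inner face is at about y 0.110, so s ≈ −13 mm. The white stack's −x edges are at 0.461–0.475 and its −y edges at 0.001–0.010. I'll descend at the −x side with the jaws 60% open, giving two pushing points.

```bash
python3 -m pendant '[[[0.1,0.3,4,0,0,0,60],[0,0.3,4,0,0,0,60],[0,0.3,4,0,0,0,60],[0,0,4,0,0,0,60],[0,0,3,0,0,-0.007,60]]]'
python3 -m pendant '[[[0,0,1.5,0,0,0,60],[0,0,0.8,0,0,0,60],[0,0,0,0,0,0,60]]]'
python3 - <<'E'
from h import *
o=bot.get_obs();print(o["ee_pos"],o["tcp_rot"],o["wrist_force"])
E
```

```text
time: 2.93
ee_pos: [0.4404, 0.0587, 0.0417]
tcp_rot: [179.9, 1.2, -179.2]
wrist_force: [0.3, 0.1, 0.7]
opening: 0.0512
time: 3.18
ee_pos: [0.4354, 0.0614, 0.0106]
tcp_rot: [179.9, 0.7, -179.2]
wrist_force: [-0.5, -0.5, -0.3]
opening: 0.0512
[0.43543884 0.06141021 0.01061157] [ 179.91535607    0.66236097 -179.19112213] [-0.50478027 -0.45768126 -0.32900115]
```

```bash
python3 -m pendant '[[[-0.5,-0.1,0,0,-0.011,0,60],[-0.4,-0.1,0,0,0,0,60],[-0.3,-0.1,0,0,0,0,60],[-0.3,0,0,0,0,0,60],[-0.3,0,0,0,0,0,60]]]'
python3 -m pendant '[[[-0.3,0,0,0,0,0,60],[-0.3,0,0,0,0,0,60],[-0.3,0,0,0,0,0,60]]]'
python3 -m pendant '[[[-0.3,0,0,0,0,0,60],[-0.2,0,0,0,0,0,60],[-0.2,0,0,0,0,0,60]]]'
```

```text
time: 3.6
ee_pos: [0.4578, 0.0602, 0.0164]
tcp_rot: [179.9, 1.8, -179.2]
wrist_force: [-0.7, 0.2, -0.4]
opening: 0.0513
time: 3.85
ee_pos: [0.4685, 0.0602, 0.018]
tcp_rot: [179.8, 1.8, -179.2]
wrist_force: [-0.4, 0.0, -1.3]
opening: 0.0511
time: 4.1
ee_pos: [0.4757, 0.06, 0.0179]
tcp_rot: [179.9, 1.7, -179.2]
wrist_force: [-8.4, -3.5, 3.1]
opening: 0.0512
```

```bash
python3 -m pendant '[[[0.5,0,0,0,0,0,60],[1.0,0,0,0,0.03,0,60],[0,0,0.4,0,0,0,60],[0,0,0,0,0,0,60]]]'
python3 - <<'E'
from h import *
o=bot.get_obs();print(o["ee_pos"],o["tcp_rot"],o["wrist_force"])
im=bot.camera("wrist");cv2.imwrite("pics/w2.png",im[...,::-1])
cv2.imwrite("pics/v4.png",cv2.resize(im[40:380,100:560,::-1],None,fx=1.7,fy=1.7))
E
```

```text
time: 4.43
ee_pos: [0.461, 0.0598, 0.0132]
tcp_rot: [179.9, 0.1, -179.2]
wrist_force: [-0.2, -0.1, -0.2]
opening: 0.0513
[0.46097971 0.05982726 0.01319521] [ 1.79861764e+02  5.29385483e-02 -1.79249907e+02] [-0.16754499 -0.14934228 -0.2264752 ]
```

View pics/v4.png

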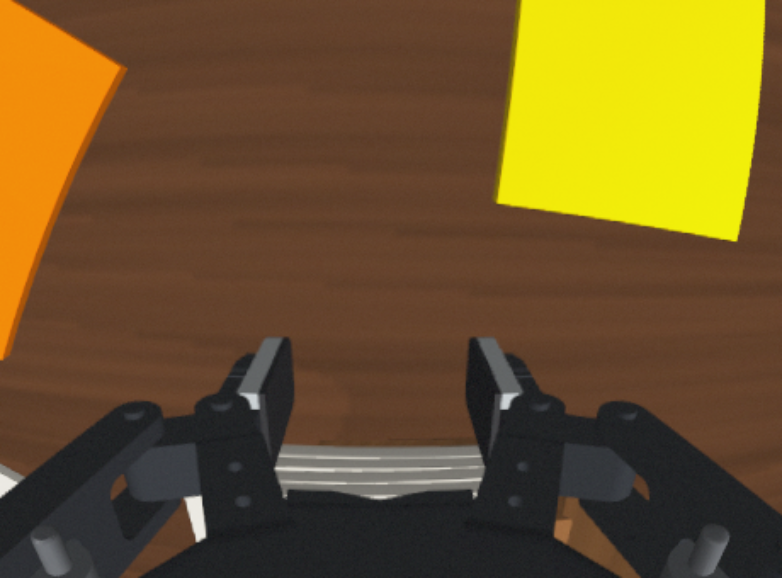

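The wrist view from the −x side shows the four blank edges nearly flush, at about row 450–495. Now a second −x tap with the tool vertical.

```bash
python3 -m pendant '[[[-0.4,0,0,0,0,0,60],[-0.4,0,0,0,0,0,60],[-0.2,0,0,0,0,0,60],[-0.1,0,0,0,0,0,60]]]'
python3 -m pendant '[[[-0.1,0,0,0,0,0,60],[-0.1,0,0,0,0,0,60]]]'
python3 -m pendant '[[[-0.1,0,0,0,0,0,60]]]'
```

```text
time: 4.82
ee_pos: [0.4741, 0.0601, 0.014]
tcp_rot: [179.9, 0.3, -179.2]
wrist_force: [-0.2, -0.5, -0.7]
opening: 0.051
time: 4.98
ee_pos: [0.4755, 0.0601, 0.0138]
tcp_rot: [179.8, 0.1, -179.2]
wrist_force: [-10.4, 0.6, 5.2]
opening: 0.051
time: 5.07
ee_pos: [0.4754, 0.0601, 0.0135]
tcp_rot: [179.8, -0.0, -179.2]
wrist_force: [-6.6, -0.3, 2.7]
opening: 0.0513
```

```bash
python3 -m pendant '[[[1.0,0,0,0,0,0,60],[2.0,-1,0,0,0,0,60],[0,-3,-4,0,0,0,60],[0,-3,-4,0,0,0,60],[0,-1.5,-2,0,0,0.1,60]]]'
python3 -m pendant '[[[0,0,0,0,0,0.12,60],[0,0,0,0,0,0.12,60],[0,0,0,0,0,0.12,60],[0,0,0,0,0,0.12,60],[0,0,0,0,0,0.12,60]]]'
python3 -m pendant '[[[0,0,0,0,0,0.12,60],[0,0,0,0,0,0.12,60],[0,0,0,0,0,0.12,60],[0,0,0,0,0,0.12,60],[0,0,0,0,0,0.12,60]]]'
python3 -m pendant '[[[0,0,0,0,0,0.12,60],[0,0,0,0,0,0.12,60],[0,0,0,0,0,0,60],[0,0,0,0,0,0,60]]]'
```

```text
time: 5.48
ee_pos: [0.4372, -0.019, 0.0988]
tcp_rot: [179.9, -1.0, 175.5]
wrist_force: [1.4, -0.1, 0.2]
opening: 0.0514
time: 5.9
ee_pos: [0.4375, -0.0228, 0.1059]
tcp_rot: [-179.8, -0.3, 139.6]
wrist_force: [0.1, -0.3, 0.1]
opening: 0.0513
time: 6.32
ee_pos: [0.4353, -0.0227, 0.1061]
tcp_rot: [-179.8, -0.1, 103.8]
wrist_force: [-0.5, -0.4, 0.2]
opening: 0.0514
time: 6.65
ee_pos: [0.4336, -0.0225, 0.1062]
tcp_rot: [-179.8, -0.0, 89.3]
wrist_force: [0.6, 0.5, -0.5]
opening: 0.0512
```

```bash
python3 -m pendant '[[[0,3.7,0,0,0,-0.026,60],[0,3.7,0,0,0,0,60],[0,3.7,0,0,0,0,60],[0,0,0,0,0,0,60]]]'
python3 -m pendant '[[[0,0,3,0,0,0,60],[0,0,3,0,0,0,60],[0,0,2.2,0,0,0,60],[0,0,1,0,0,0,60],[0,0,0,0,0,0,60]]]'
```

```text
time: 6.98
ee_pos: [0.546, -0.0212, 0.105]
tcp_rot: [-179.9, -0.0, 91.9]
wrist_force: [-0.2, 0.2, 0.6]
opening: 0.0514
time: 7.4
ee_pos: [0.5473, -0.021, 0.009]
tcp_rot: [-179.8, -0.0, 93.0]
wrist_force: [-0.5, 0.4, 0.3]
opening: 0.0512
```

```bash
python3 -m pendant '[[[0,0,-0.35,0,0,0.036,60],[0.3,0,0,0,0,0,60],[0.3,0,0,0,0,0,60],[0.3,0,0,0,0,0,60]]]'
python3 -m pendant '[[[0.3,0,0,0,0,0,60],[0.3,0,0,0,0,0,60],[0.3,0,0,0,0,0,60]]]'
python3 -m pendant '[[[0.2,0,0,0,0,0,60],[0.2,0,0,0,0,0,60]]]'
```

```text
time: 7.73
ee_pos: [0.5472, -0.0118, 0.0157]
tcp_rot: [-180.0, 0.0, 91.3]
wrist_force: [-0.0, 0.2, -0.3]
opening: 0.0511
time: 7.98
ee_pos: [0.5481, -0.0018, 0.0179]
tcp_rot: [179.8, 0.0, 91.5]
wrist_force: [-0.9, -1.4, -1.0]
opening: 0.0514
time: 8.15
ee_pos: [0.548, 0.0029, 0.0182]
tcp_rot: [179.8, 0.1, 91.5]
wrist_force: [0.4, -2.1, -0.6]
opening: 0.0513
```

```bash
python3 -m pendant '[[[0,0,0.35,0,0,0.01,60],[0.15,0,0,0,0,0,60],[0.15,0,0,0,0,0,60]]]'
python3 -m pendant '[[[0.15,0,0,0,0,0,60],[0.1,0,0,0,0,0,60]]]'
python3 -m pendant '[[[0.1,0,0,0,0,0,60]]]'
```

```text
time: 8.4
ee_pos: [0.5481, 0.006, 0.0145]
tcp_rot: [179.8, 0.1, 90.9]
wrist_force: [0.0, -3.9, 0.4]
opening: 0.0513
time: 8.57
ee_pos: [0.548, 0.0081, 0.0144]
tcp_rot: [179.8, 0.2, 90.9]
wrist_force: [-0.5, -3.2, 0.2]
opening: 0.0511
time: 8.65
ee_pos: [0.548, 0.0086, 0.0144]
tcp_rot: [179.8, 0.3, 90.8]
wrist_force: [0.4, -10.2, 0.5]
opening: 0.0512
```

```bash
python3 -m pendant '[[[0.08,0,0,0,0,0,60]]]'
python3 -m pendant '[[[-0.5,0,0,0,0,0,60],[-1.5,0,0,0,0,0,60],[0,0,0,0,0,0,60]]]'
python3 - <<'E'
from h import *
im=bot.camera("wrist");o=bot.get_obs();print(o["ee_pos"],o["tcp_rot"])
cv2.imwrite("pics/w3.png",im[...,::-1])
t=bot.camera("top");cv2.imwrite("pics/t3.png",t[...,::-1])
a=cv2.resize(im[60:400,120:540,::-1],(600,486));b=cv2.resize(t[150:240,210:300,::-1],(200,200),interpolation=cv2.INTER_CUBIC)
c=np.zeros((486,800,3),np.uint8);c[:,:600]=a;c[:200,600:]=b;cv2.imwrite("pics/v5.png",c)
E
```

```text
time: 8.73
ee_pos: [0.548, 0.0086, 0.0145]
tcp_rot: [179.8, 0.4, 90.8]
wrist_force: [-0.2, -10.3, 1.3]
opening: 0.0512
time: 8.98
ee_pos: [0.5483, -0.0111, 0.0145]
tcp_rot: [179.8, 0.3, 90.9]
wrist_force: [0.2, 1.0, -0.3]
opening: 0.0513
[ 0.54831853 -0.01021041  0.01444447] [179.81965938   0.22947372  90.89677982]
```

View pics/v5.png

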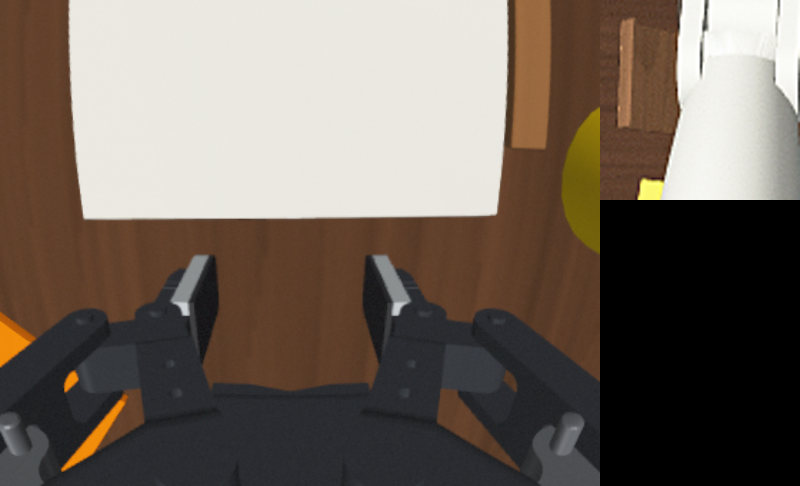

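The stack looks flush. The −y edge is straight at row ~217, but there is a thin gap (px 508–513, about 1 mm) between the blanks and the back stop. I'll do another −x tap.

```bash
python3 -m pendant '[[[-1.0,0,0,0,0,0,60],[0,0,-4,0,0,0,60],[0,-1,-4,0,0,0,60],[0,-3.5,-1,0,0,0,60],[0,-3.5,0,0,0,0,60]]]'
python3 -m pendant '[[[0,-3,0,0,0,-0.12,60],[0,0,0,0,0,-0.12,60],[0,0,0,0,0,-0.12,60],[0,0,0,0,0,-0.12,60],[0,0,0,0,0,-0.12,60]]]'
python3 -m pendant '[[[0,0,0,0,0,-0.12,60],[0,0,0,0,0,-0.12,60],[0,0,0,0,0,-0.12,60],[0,0,0,0,0,-0.12,60],[0,0,0,0,0,-0.12,60]]]'
python3 -m pendant '[[[0,0,0,0,0,-0.12,60],[0,0,0,0,0,-0.12,60],[0,0,0,0,0,0,60],[0,0,0,0,0,0,60]]]'
```

```text
time: 9.5
ee_pos: [0.4686, -0.021, 0.105]
tcp_rot: [-179.9, 0.1, 91.0]
wrist_force: [-0.1, 0.3, 1.0]
opening: 0.0514
time: 9.92
ee_pos: [0.4328, -0.0219, 0.1086]
tcp_rot: [179.8, 0.2, 126.5]
wrist_force: [0.1, -1.1, -0.7]
opening: 0.0514
time: 10.33
ee_pos: [0.4327, -0.0221, 0.1094]
tcp_rot: [179.8, 0.3, 162.4]
wrist_force: [0.4, 0.4, -0.2]
opening: 0.0514
time: 10.67
ee_pos: [0.4327, -0.0222, 0.1096]
tcp_rot: [179.9, 0.4, 176.9]
wrist_force: [-0.2, -0.2, -0.2]
opening: 0.0511
```

```bash
python3 - <<'E'
from h import *
# ortho from w3 (before this move)
k=bot.get_calibration("wrist");K=np.array(k["intrinsics"])
im=cv2.imread("pics/w3.png")
T=np.eye(4);T[:3,:3]=R.from_euler("xyz",[179.82,.23,90.9],degrees=True).as_matrix();T[:3,3]=[.5483,-.0106,.0144];T=T@np.array(k["T_tool_cam"])
def ortho(z,x0,x1,y0,y1,s=.0002):
    X,Y=np.meshgrid(np.arange(x0,x1,s),np.arange(y0,y1,s),indexing="ij")
    P=np.stack([X,Y,np.full_like(X,z)],-1);c=(P-T[:3,3])@T[:3,:3]
    r=np.hypot(c[...,0],c[...,1]);th=np.arctan2(r,c[...,2])
    return cv2.cvtColor(cv2.remap(im,(K[0,2]+K[0,0]*th*c[...,0]/r).astype("f4"),(K[1,2]+K[1,1]*th*c[...,1]/r).astype("f4"),cv2.INTER_CUBIC),cv2.COLOR_BGR2GRAY).astype(float)
def fit(z,x0,x1,y0,y1,ax,sgn,n):
    g=cv2.GaussianBlur(ortho(z,x0,x1,y0,y1),(0,0),3);d=sgn*np.gradient(g,axis=ax)
    i=d.argmax(axis=ax)*.0002
    if ax==1: a=np.arange(x0,x1,.0002)[:len(i)];b=y0+i
    else: a=np.arange(y0,y1,.0002)[:len(i)];b=x0+i
    p=np.polyfit(a,b,1);r=b-np.polyval(p,a);m=abs(r)<.0008;p=np.polyfit(a[m],b[m],1)
    print(n,"slope deg %.2f"%np.degrees(np.arctan(p[0])),"at mid %.4f"%np.polyval(p,a.mean()),m.mean().round(2))
fit(.044,.50,.59,.0,.045,1,1,"top -y edge (yaw)")
fit(.044,.47,.51,.03,.08,0,1,"-x edge (-yaw)")
fit(.044,.58,.6075,.03,.08,0,-1,"+x edge (-yaw)")
fit(.048,.603,.6125,.05,.08,0,1,"stop inner (-yaw)")
fit(.048,.612,.63,.05,.08,0,-1,"stop outer(-yaw)")
E
```

```text
top -y edge (yaw) slope deg 1.33 at mid 0.0215 1.0
-x edge (-yaw) slope deg -1.42 at mid 0.4878 1.0
+x edge (-yaw) slope deg -1.00 at mid 0.6063 1.0
stop inner (-yaw) slope deg -1.20 at mid 0.6064 1.0
stop outer(-yaw) slope deg -1.28 at mid 0.6179 1.0
```

```bash
python3 -m pendant '[[[0,0,0,0,0,-0.07,60],[0,2.8,0,0,0,0,60],[0,2.8,0,0,0,0,60],[0,2.6,0,0,0,0,60],[0,0,0,0,0,0,60]]]'
python3 -m pendant '[[[0,0,3,0,0,0,60],[0,0,3,0,0,0,60],[0,0,2.2,0,0,0,60],[0,0,1,0,0,0,60],[0,0,0,0,0,0,60]]]'
```

```text
time: 11.08
ee_pos: [0.4323, 0.0611, 0.11]
tcp_rot: [179.8, 0.5, 179.6]
wrist_force: [0.2, -0.5, -0.3]
opening: 0.0511
time: 11.5
ee_pos: [0.4345, 0.0626, 0.0166]
tcp_rot: [179.8, 0.7, 178.8]
wrist_force: [-2.0, -0.4, 1.1]
opening: 0.0512
```

```bash
python3 -m pendant '[[[0,0,0.3,0,0.012,-0.043,60],[-0.6,0,0,0,0,0,60],[-0.8,0,0,0,0,0,60],[-0.8,0,0,0,0,0,60],[-0.6,0,0,0,0,0,60]]]'
python3 -m pendant '[[[-0.4,0,0,0,0,0,60],[-0.3,0,0,0,0,0,60],[0,0,0,0,0,0,60]]]'
```

```text
time: 11.92
ee_pos: [0.4662, 0.0623, 0.0177]
tcp_rot: [179.8, 0.2, -179.2]
wrist_force: [-0.1, 0.1, 0.1]
opening: 0.0515
time: 12.17
ee_pos: [0.4755, 0.0623, 0.0187]
tcp_rot: [179.8, 0.2, -179.3]
wrist_force: [-5.8, -0.3, -0.3]
opening: 0.051
```

```bash
python3 -m pendant '[[[0.4,0,0,0,0,0,60],[0,0,0.6,0,0,-0.01,60],[-0.2,0,0,0,0,0,60],[-0.1,0,0,0,0,0,60]]]'
python3 -m pendant '[[[-0.1,0,0,0,0,0,60],[-0.08,0,0,0,0,0,60]]]'
python3 -m pendant '[[[-0.08,0,0,0,0,0,60]]]'
```

```text
time: 12.5
ee_pos: [0.4747, 0.0624, 0.0123]
tcp_rot: [179.8, 0.3, -178.7]
wrist_force: [0.2, -0.3, 0.4]
opening: 0.0511
time: 12.67
ee_pos: [0.4757, 0.0622, 0.0119]
tcp_rot: [179.8, 0.2, -178.7]
wrist_force: [-7.8, -0.5, 4.0]
opening: 0.0512
time: 12.75
ee_pos: [0.4757, 0.0622, 0.0118]
tcp_rot: [179.8, 0.1, -178.7]
wrist_force: [-6.8, 0.2, 3.8]
opening: 0.0513
```

```bash
python3 -m pendant '[[[1.0,0,0,0,0,0,60],[2.5,0,0,0,0,0,60],[0,0,-4,0,0,0,0],[0,0,-4,0,0,0,0],[0,0,-4,0,0,0,0]]]'
python3 -m pendant '[[[0,1,-4,0,0,0,0],[0,2,-3,0,0,0,0],[0,3,-1,0,0,0,0],[0,3,0,0,0,0,0],[0,3,0,0,0,0,0]]]'
python3 -m pendant '[[[0,3,0,0,0,0.12,0],[0,0,0,0,0,0.12,0],[0,0,0,0,0,0.12,0],[0,0,0,0,0,0.12,0],[0,0,0,0,0,0.12,0]]]'
python3 -m pendant '[[[0,0,0,0,0,0.12,0],[0,0,0,0,0,0.12,0],[0,0,0,0,0,0.12,0],[0,0,0,0,0,0.12,0],[0,0,0,0,0,0.12,0]]]'
python3 -m pendant '[[[0,0,0,0,0,0.12,0],[0,0,0,0,0,0.12,0],[0,0,0,0,0,0,0]]]'
python3 - <<'E'
from h import *
s=bot.camera("scene");cv2.imwrite("pics/s4.png",s[...,::-1]);t=bot.camera("top");cv2.imwrite("pics/t4.png",t[...,::-1])
a=cv2.resize(s[120:220,310:430,::-1],(600,500),interpolation=cv2.INTER_CUBIC)
b=cv2.resize(t[150:230,200:300,::-1],(200,160),interpolation=cv2.INTER_CUBIC)
c=np.zeros((500,800,3),np.uint8);c[:,:600]=a;c[:160,600:]=b;cv2.imwrite("pics/v6.png",c)
E
```

```text
time: 13.17
ee_pos: [0.4256, 0.0594, 0.119]
tcp_rot: [180.0, -1.7, -178.7]
wrist_force: [0.8, 0.3, 0.2]
opening: 0.0157
time: 13.58
ee_pos: [0.425, 0.1797, 0.2136]
tcp_rot: [179.8, -0.7, -179.2]
wrist_force: [0.6, -0.3, -0.5]
opening: -0.0002
time: 14.0
ee_pos: [0.4222, 0.2173, 0.2155]
tcp_rot: [179.9, -0.6, 145.6]
wrist_force: [0.3, 1.3, -0.4]
opening: 0.0001
time: 14.42
ee_pos: [0.4201, 0.2173, 0.2161]
tcp_rot: [-179.8, -0.6, 109.7]
wrist_force: [0.7, 0.5, 0.3]
opening: 0.0002
time: 14.67
ee_pos: [0.4189, 0.217, 0.2166]
tcp_rot: [-179.8, -0.6, 95.1]
wrist_force: [0.0, -0.9, -0.2]
opening: 0.0001
```

View pics/v6.png

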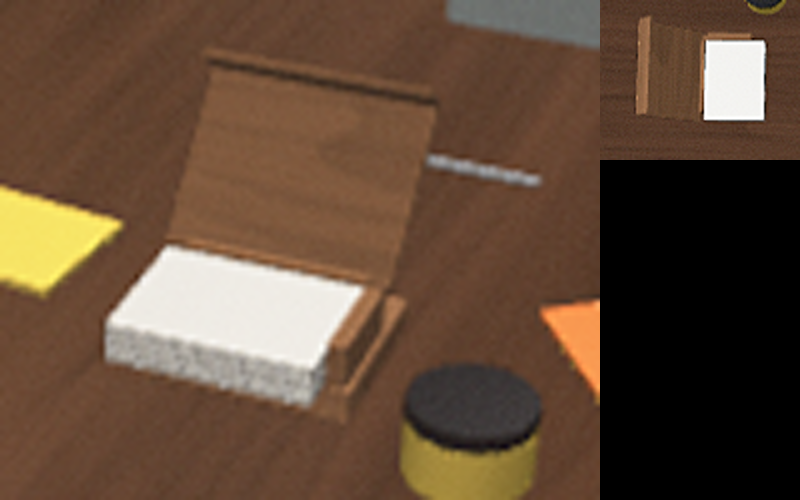

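The scene view shows the four edges as one even wall (crop 105–325, 320–400) and the top blank against both stops. The lid leans back with its free edge at crop (210,55)–(438,95). I'll move behind the lid with the jaws shut.

```bash
python3 -m pendant '[[[0.5,0,0,0,0,0.06,0],[0.5,3.2,0,0,0,0,0],[0.5,3.2,0,0,0,0,0],[0.5,3.2,0,0,0,0,0],[0,3.0,0,0,0,0,0]]]'
python3 -m pendant '[[[0,0,3,0,0,0,0],[0,0,3,0,0,0,0],[0,0,3,0,0,0,0],[0,0,2,0,0,0,0],[0,0,0,0,0,0,0]]]'
```

```text
time: 15.18
ee_pos: [0.5431, 0.2438, 0.2195]
tcp_rot: [-180.0, -0.7, 93.5]
wrist_force: [0.6, 0.7, 0.9]
opening: 0.0
time: 15.6
ee_pos: [0.5519, 0.2465, 0.105]
tcp_rot: [179.7, -0.8, 94.7]
wrist_force: [-0.9, -0.0, -1.0]
opening: -0.0001
```

```bash
python3 -m pendant '[[[-1,0,0.1,0,0,0.05,0],[-1,0,0.1,0,0,0,0],[-0.8,0,0,0,0,0,0],[-0.7,0,0,0,0,0,0],[-0.7,0,0,0,0,0,0]]]'
python3 -m pendant '[[[-0.7,0,0,0,0,0,0],[-0.7,0,0,0,0,0,0],[-0.7,0,0,0,0,0,0],[-0.7,0,0,0,0,0,0],[-0.7,0,0,0,0,0,0]]]'
```

```text
time: 16.02
ee_pos: [0.5538, 0.2032, 0.1053]
tcp_rot: [179.6, -0.8, 92.7]
wrist_force: [0.1, 0.0, -0.2]
opening: -0.0001
time: 16.43
ee_pos: [0.5586, 0.1714, 0.1143]
tcp_rot: [178.9, -1.7, 93.2]
wrist_force: [-0.7, 4.3, 2.9]
opening: -0.0
```

```bash
python3 -m pendant '[[[-0.7,-0.1,0.3,0,0,0.01,0],[-0.7,-0.1,0.3,0,0,0.01,0],[-0.6,-0.1,0.3,0,0,0,0],[-0.6,-0.1,0.2,0,0,0,0],[-0.6,0,0.2,0,0,0,0]]]'
python3 -m pendant '[[[-0.5,0,0.2,0,0,0,0],[-0.5,0,0.1,0,0,0,0],[-0.5,0,0.1,0,0,0,0],[-0.5,0,0.1,0,0,0,0]]]'
```

```text
time: 16.85
ee_pos: [0.5618, 0.1412, 0.114]
tcp_rot: [177.6, -2.5, 92.2]
wrist_force: [1.2, 3.7, 12.6]
opening: 0.0002
time: 17.18
ee_pos: [0.5648, 0.1196, 0.1135]
tcp_rot: [177.0, -2.6, 92.1]
wrist_force: [-1.3, 2.2, 3.1]
opening: -0.0002
```

```bash
cat >> h.py <<'E'
def fix(yaw):
    o=bot.get_obs();r=rot(o);print(np.round(o["ee_pos"],4),np.round(o["tcp_rot"],1),np.round(o["wrist_force"],1),"turn",R.from_matrix(r.T@R.from_euler("xyz",[180,0,yaw],degrees=True).as_matrix()).as_rotvec().round(3),"tool axes in world",r.T.round(3).tolist())
E
python3 - <<'E'
from h import *
fix(91.2)
im=bot.camera("scene");t=bot.camera("top")
a=cv2.resize(im[90:210,300:444,::-1],(600,500),interpolation=cv2.INTER_CUBIC);cv2.imwrite("pics/v7.png",a)
E
```

```text
[0.5648 0.1196 0.1135] [177.   -2.6  92.1] [-1.3  2.2  3.1] turn [ 0.052 -0.046  0.015] tool axes in world [[-0.037, 0.998, 0.046], [0.998, 0.035, 0.052], [0.051, 0.048, -0.998]]
```

View pics/v7.png

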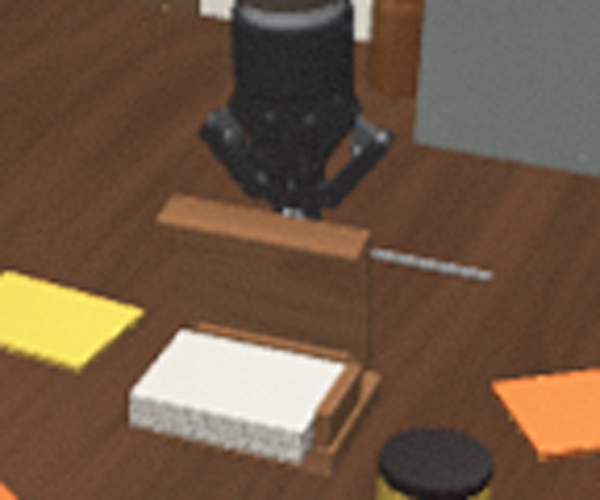

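The lid is past upright toward the stack, about 1.3 rad, with the finger behind it. I'll continue along a falling arc.

```bash
python3 -m pendant '[[[0,-0.1,0,0.025,-0.022,0,0],[-0.5,-0.2,0.25,0.025,-0.022,0,0],[-0.5,-0.2,0.25,0,0,0,0],[-0.5,-0.2,0.25,0,0,0,0],[-0.5,-0.1,0.25,0,0,0,0]]]'
python3 - <<'E'
from h import *
fix(91.2)
E
```

```text
time: 17.7
ee_pos: [0.558, 0.0975, 0.1009]
tcp_rot: [180.0, 0.1, 92.0]
wrist_force: [1.6, 3.3, 1.8]
opening: -0.0002
[0.558  0.0975 0.1009] [1.8e+02 1.0e-01 9.2e+01] [1.6 3.3 1.8] turn [0.    0.001 0.014] tool axes in world [[-0.035, 0.999, -0.001], [0.999, 0.035, 0.0], [0.0, -0.001, -1.0]]
```

```bash
python3 -m pendant '[[[-0.5,-0.1,0.3,0,0,0,0],[-0.5,-0.1,0.3,0,0,0,0],[-0.5,-0.1,0.35,0,0,0,0],[-0.4,0,0.4,0,0,0,0],[-0.4,0,0.4,0,0,0,0]]]'
python3 -m pendant '[[[-0.3,0,0.4,0,0,0,0],[-0.3,0,0.4,0,0,0,0],[-0.2,0,0.4,0,0,0,0]]]'
python3 - <<'E'
from h import *
fix(91.2)
E
```

```text
time: 18.12
ee_pos: [0.5544, 0.0711, 0.081]
tcp_rot: [-180.0, 0.0, 92.0]
wrist_force: [0.6, 2.2, 0.9]
opening: -0.0002
time: 18.37
ee_pos: [0.554, 0.0613, 0.0674]
tcp_rot: [-179.9, 0.1, 91.9]
wrist_force: [0.1, 1.9, 2.9]
opening: 0.0
[0.554  0.0613 0.0674] [-1.799e+02  1.000e-01  9.190e+01] [0.1 1.9 2.9] turn [-0.001  0.001  0.013] tool axes in world [[-0.033, 0.999, -0.001], [0.999, 0.033, -0.001], [-0.001, -0.001, -1.0]]
```

```bash
python3 -m pendant '[[[-0.2,0,0.3,0,0,0,0],[-0.2,0,0.3,0,0,0,0],[-0.1,0,0.3,0,0,0,0]]]'
python3 -m pendant '[[[0,0,0.2,0,0,0,0],[0,0,0.1,0,0,0,0]]]'
python3 -m pendant '[[[0,0,0.15,0,0,0,0]]]'
```

```text
time: 18.62
ee_pos: [0.5538, 0.0554, 0.0569]
tcp_rot: [-179.9, 0.1, 91.9]
wrist_force: [0.3, 1.7, 1.0]
opening: 0.0002
time: 18.78
ee_pos: [0.554, 0.0551, 0.0549]
tcp_rot: [-179.9, 0.1, 91.9]
wrist_force: [-7.3, 1.6, 19.7]
opening: -0.0003
time: 18.87
ee_pos: [0.5539, 0.055, 0.0549]
tcp_rot: [-179.9, 0.1, 91.9]
wrist_force: [-8.0, 0.6, 17.9]
opening: -0.0002
```

```bash
python3 -m pendant '[[[0,0,-0.5,0,0,0,0],[0,0,-3,0,0,0,0],[0,0,-4,0,0,0,0],[-3,0,-4,0,0,0,0],[-4,0,-2,0,0,0,0]]]'
python3 -m pendant '[[[-4,0,0,0,0,0,0],[-4,0,0,0,0,0,0],[-4,0,0,0,0,0,0],[-4,0,0,0,0,0,0],[0,0,0,0,0,0,0]]]'
python3 - <<'E'
from h import *
im=bot.camera("scene");t=bot.camera("top")
a=cv2.resize(im[130:230,310:430,::-1],(480,400),interpolation=cv2.INTER_CUBIC);b=cv2.resize(t[150:230,220:300,::-1],(320,320),interpolation=cv2.INTER_CUBIC)
c=np.zeros((400,800,3),np.uint8);c[:,:480]=a;c[:320,480:]=b;cv2.imwrite("pics/v8.png",c)
E
```

```text
time: 19.28
ee_pos: [0.5528, -0.0061, 0.1821]
tcp_rot: [-179.3, 0.2, 92.3]
wrist_force: [1.5, -0.8, -0.3]
opening: -0.0002
time: 19.7
ee_pos: [0.561, -0.1773, 0.1901]
tcp_rot: [-179.8, 0.5, 92.3]
wrist_force: [1.1, 0.8, -0.9]
opening: -0.0002
```

View pics/v8.png

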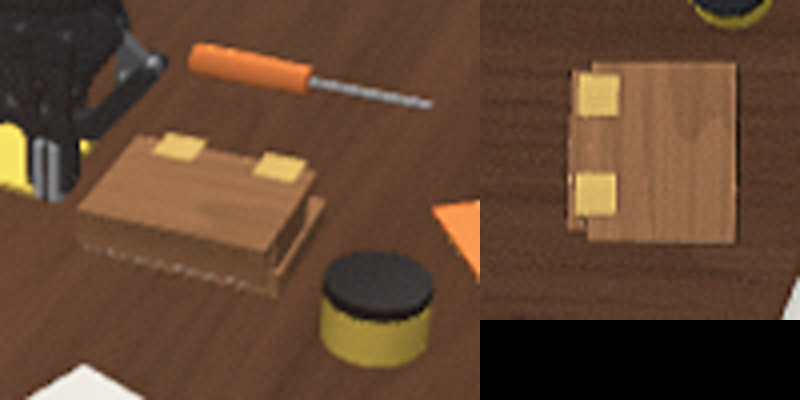

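The lid lies flat over the stack. Only blank 1's rim shows as a thin white line under the lip, as expected for a lip ending at z = 26 mm. The bystanders in the crops show no displacement and the arm is clear, so I'm handing in.

```bash
python3 -c "
from workcell import bot
print(bot.get_obs()['wrist_force']);print(bot.job_done())"
```

```text
[-0.33071681  0.31569681  0.25841664]
the job is handed in; nothing more can be done
None
```

I squared the four blanks against both stops with light two-finger taps, then swung the lid shut and backed the arm away. I handed the job in at about 19.8 s; no verdict was reported.

- **Taps:** two taps from the −x side, one from the −y side, then a last one from the −x side. The highest wrist reading I saw during a tap was about 12 N, but readings come only at the end of each move, so brief peaks could have been higher.
- **Stack:** a camera fit before the last tap gave the top blank's yaw as 1.0–1.4°, against 1.2–1.3° for the back stop, with no measurable gap between them. The stop contacts felt at the fingers agreed with the camera estimate to about 1 mm. That fit covered only the top blank; the lower three looked flush in the pictures but were not measured.
- **Lid:** it followed the finger down in 3–7 mm steps. It came to rest with the fingertip at z = 54.9 mm, where the shut lid's top should be 55 mm, and I pressed it there with about 20 N. The final pictures show it flat, with only the bottom blank's rim visible under the lip. I did not measure its angle directly.
- **One disagreement:** after the −y tap, the raw wrist picture seemed to show a gap of about 1 mm at the back stop. The camera fit did not confirm it, and I made the last −x tap anyway.
- **Bystanders:** the tin and screwdriver looked undisturbed in the last picture. I did not measure any of the bystanders.

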